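Find the live jack by feel and seat the calibration probe

TASK

Calibrate the lens edger: take the red-handled test probe from its stand and plug it fully home, handle shoulder flush on the aluminium block, into the one live jack of the tilted calibration dock. The three jacks look alike but two are blanked off a short way inside, so feel for the one that lets the probe go all the way in, then let go and leave it there. Leave everything else on the bench where it is.

Things in the scene. Friction and masses are not known exactly. Their poses are not given: they have to be found in the camera images.
- probe: test probe, 118 mm long: red square handle 24 x 24 mm, 58 mm tall, above a round steel shaft of 10 mm diameter, 60 mm long, its last 3 mm tapered. Origin on the axis where the flat underside of the handle (the shoulder) meets the shaft; z points from shaft to handle, x and y are square to the handle sides. It starts with the shaft in the stand and the shoulder on the stand top
- probe_tip (a point): the free end of the probe's shaft, 60 mm below the probe's origin along its axis
- stand: black probe stand fixed to the bench, 90 x 90 x 75 mm, origin at the centre of its underside; an upright loose hole of 14 mm diameter, 68 mm deep, in the middle of its top
- dock: calibration dock fixed to the bench: grey base 190 x 190 x 22 mm carrying the jack block, with a white housing behind it up to 72 mm high; origin at the centre of its underside, its x points away from the jacks' side
- jack_block: aluminium block, 70 x 150 mm, 64 mm thick, fixed on the dock, leaning 24 degrees to the dock front (-x). Origin at the centre of its underside; z runs along the bores, out of the mouths; y along the row of three jacks. Each mouth: 11.5 mm diameter, 1.5 mm chamfer, in a blue frame. Two jacks are closed by a hard blank 18 mm below the mouth; one, which varies, is open for 64 mm
- jack1 (a point): centre of the mouth of the jack at the +y end of the row, on the block's top face (45 mm from the middle one)
- jack2 (a point): centre of the mouth of the middle jack, on the block's top face
- jack3 (a point): centre of the mouth of the jack at the -y end of the row, on the block's top face
- screwdriver: screwdriver lying flat, 160 mm long; origin under its middle, x along it (bystander)
- spectacle_case: closed blue spectacle case, 60 x 160 x 36 mm; origin at the centre of its underside (bystander)
- lens_blank: round greenish lens blank, 70 mm across, 14 mm thick; origin at the centre of its underside (bystander)
- cleaner_bottle: blue cleaner bottle, 60 mm across, 150 mm tall; origin at the centre of its underside (bystander)
- pad_jar: white jar, 70 mm across, 80 mm tall; origin at the centre of its underside (bystander)
- lens_carton: closed cardboard carton, 90 x 90 x 60 mm; origin at the centre of its underside (bystander)
- job_tray: open green job tray, 120 x 180 x 35 mm; origin at the centre of its underside (bystander)
Not all that is in view belongs to the job. What is shaped like the probe but green or turquoise is not meant.

How it is judged:
By the outcome, as a careful person would: the job done as asked, in the order asked, and still so for the second after the job is handed in, with the robot touching nothing.
It also fails if it takes over 54 s, if anything falls off the work surface, if the arm or the gripper's body presses on something with over 40 N, if the wrist force passes 120 N, or if a joint passes its speed limit or range.

ROBOT

A 6-joint arm with a two-finger parallel gripper is mounted at the origin on the work surface. World frame = base frame: x ahead of the robot, y to its left, z up, the work surface at z = 0. Lengths are in m, angles in degrees, forces in N, time in s.
With the tool pointing down it reaches from about 0.4 to 0.825 m from the base axis. Payload 7 kg.
Tool frame: the origin (TCP) lies at the very end of the fingers, on their centre line; the grasp point (between the pads) lies behind it (r.grasp_offset is the z of the grasp point in the tool frame, in m); z points along the fingers, y is the direction in which the jaws open and shut (so a half turn about z gives the same grasp; the last joint's range is limited). The gripper opens to 88 mm and grips with 3 to 60 N. Pads are 19 mm wide; open, the fingers measure 130 mm over their backs; the gripper's body (78 mm by 193 mm) begins 47 mm behind the grasp point.
Start: joints at [84.918, 20.546, 0.682, 0, -70.136, -16.507], TCP at [0.248, 0.628, 0.227] pointing down, gripper open.
Joint ranges: [-176.03, 176.03], [-82.01, 121.73], [-58.28, 71.71], [-173.87, 95.51], [-174.79, -0.11], [-173.66, 173.66]. Speed limits (degrees/s): [136.94, 136.94, 172.46, 180, 180, 180].

INTERFACE

Orientations are given as [roll, pitch, yaw] about the fixed x, y, z axes, in that order (R = Rz(yaw) Ry(pitch) Rx(roll)).
In Python, from plant import r gives the robot as it stands. The module is installed in compiled form; this text tells all that it offers.
- The arm moves only by the tool servo_tool, never from a script. Its argument "targets" is a list of rows, each an object of numbers: "dx", "dy", "dz": the shift along the world's x, y, z in cm; "spin": the turn about the world's z in rad; "grip": the opening in per cent of the stroke, from 0 (shut) to 100 (fully open). A call has exactly 10 rows; each row is the pose to reach, as a shift and turn from the pose commanded when the call began; what a row does not reach only later rows make up. A row lasts 1/12 s, in which the tool goes at most 41.7 mm and 7.16 degrees, less where a joint would pass 70% of its speed; a pose out of reach is approached as far as the arm can. A call with a gripper value outside its range is refused whole. The fingers move at their own pace and stop on an object; "squeeze" is the grip in N (left out, the last holds). Time passes only in rows, so rows that repeat a pose let the fingers close, or fill a call up. It gives the time, the measured TCP pose, the force and the opening at its end, in the units of the state.
- r.get_state(): the state, without advancing time (a new reading comes with each control period).
- r.capture(name): name is "scene" or "top" or "wrist"; returns the picture (384x512x3 uint8, blue, green, red); there is no depth.
- r.get_calibration(name): a dict with "K" (3x3 intrinsics, pixels), "k1" (the pictures are not rectified: a ray, as slopes to the right and down, at radius r is drawn at 1 + k1 r^2 times it, then the intrinsics apply), "extrinsics" (4x4, takes a point from camera to world coordinates). Camera axes: x right, y down, z forward; pixel columns grow to the right and rows downward; lengths in m; the calibration is good to about 2 mm. A picture is of the moment at which its call begins: read the wrist's pose just before it. get_calibration takes no time and is no camera call; for the wrist camera it gives the pose at the moment of the call.
- r.close_job(): hands the job in, once; it reports no verdict.
Trained networks look in the newest picture that a camera, given by its name, has taken for a name from the list of things; names that differ only in an ending like _2 or _b are one class to them, and where a whole thing is asked for, a point or a joint stands for the part that bears it (a point fixed in the world has none). Each returns a list of dicts, best first, with "p" (0 to 1); they miss things now and then, are a little off and sometimes report something else, mostly with a low value. They report only what shows in the picture. A call takes as long as a camera call. They do not tell look-alikes from the thing itself.
- r.cut_out(name, camera): "mask" (384x512 bool, what is visible of it) and "extent" ([left, top, right, bottom] in pixels, round what is visible of it).
The state is a dict: "time_s": time; "joints": joint angles; "qd": joint speeds; "joint_torque": joint torques, N m; "tcp_pos": TCP position; "eef_rot": TCP orientation; "contact_force": force on the tool from outside, world axes, zero at the start; "moment": the same for the moment, N m; "gripper_width": finger opening in m.
Only numpy, scipy, OpenCV 4.12 (cv2) and the standard library are available. Lean on these libraries where they do the work, as an engineer would, in place of code of your own. Each camera call takes 0.05 s, during which the arm holds its last target. There are 200 camera calls.

## Working session

There is one attempt and no reset: what is moved stays moved. The work goes in short steps, Python scripts to look and compute and a tool call to move; the robot and the scene stay as the last step left them, time stands still between calls to the robot, and variables do not carry over. Pictures are saved under pics/ and viewed, about 8 in all and at most 12, crops included, and the job is handed in when it is done.

Besides the shell and the picture viewer there is one more tool, called after "Request:" as name(argument=value, ...), one argument or row to a line, values as JSON. servo_tool: Moves the arm, as the interface text tells. Its arguments: {"type":"object","properties":{"targets":{"type":"array"},"squeeze":{"type":"number"}},"required":["targets"]}

```bash
mkdir -p pics; cat > h.py <<'E'
import numpy as np, cv2
from plant import r
def ray(px,c):
    K=np.array(c["K"]);E=np.array(c["extrinsics"])
    p=(np.array(px,float)-K[:2,2])/[K[0,0],K[1,1]]
    q=p.copy()
    for _ in range(30): q=p/(1+c["k1"]*(q@q))
    d=E[:3,:3]@np.r_[q,1]; return E[:3,3],d
def onz(px,c,z):
    o,d=ray(px,c); return o+d*(z-o[2])/d[2]
def proj(P,c):
    K=np.array(c["K"]);E=np.array(c["extrinsics"])
    v=E[:3,:3].T@(np.array(P,float)-E[:3,3]); q=v[:2]/v[2]; q=q*(1+c["k1"]*(q@q))
    return q*[K[0,0],K[1,1]]+K[:2,2]
def tri(rays):
    A=np.zeros((3,3));b=np.zeros(3)
    for o,d in rays:
        d=d/np.linalg.norm(d);M=np.eye(3)-np.outer(d,d);A+=M;b+=M@o
    return np.linalg.solve(A,b)
E
python3 - <<'E'
from h import *
for n in ["scene","top"]:
    im=r.capture(n); cv2.imwrite(f"pics/{n}0.png",im)
    c=r.get_calibration(n); print(n,np.round(c["extrinsics"],3).tolist(),c["k1"],np.round(c["K"],1).tolist())
    for k in ["probe","stand","jack_block","dock","jack1"]:
        for d in r.cut_out(k,n)[:3]:
            print(n,k,round(d["p"],2),d["extent"], np.round(np.argwhere(d["mask"]).mean(0)[::-1],1))
a=cv2.imread("pics/scene0.png");b=cv2.imread("pics/top0.png")
cv2.imwrite("pics/both.png",cv2.resize(np.vstack([a,b]),None,fx=.78,fy=.78))
print(r.grasp_offset,r.get_state())
E
```

```text
scene [[0.679, 0.582, -0.447, 1.129], [0.734, -0.525, 0.43, -0.467], [0.015, -0.62, -0.784, 1.056], [0.0, 0.0, 0.0, 1.0]] -0.13428017052433341 [[481.8, 0.0, 255.6], [0.0, 481.8, 190.5], [0.0, 0.0, 1.0]]
scene probe 0.67 [160.2, 243.4, 174.9, 265.1] [168.1 253.8]
scene probe 0.65 [110.1, 266.9, 121.5, 293.5] [118.3 278.4]
scene probe 0.59 [134.9, 297.4, 153.8, 324.7] [142.4 308.5]
scene stand 0.72 [141.4, 239.8, 197.1, 297.9] [171.6 270.4]
scene jack_block 0.66 [248.7, 152.7, 313.1, 199.8] [282.4 172.9]
scene jack_block 0.26 [194.5, 142.1, 249.7, 181.9] [221.7 161. ]
scene dock 0.77 [240.9, 146.0, 333.9, 227.7] [285.9 188.8]
scene jack1 0.76 [252.1, 149.5, 314.8, 197.4] [282.5 173. ]
top [[-0.01, -0.989, 0.145, 0.367], [-1.0, 0.009, -0.007, 0.075], [0.005, -0.145, -0.989, 1.443], [0.0, 0.0, 0.0, 1.0]] -0.15875843671670664 [[424.3, 0.0, 255.9], [0.0, 424.3, 191.8], [0.0, 0.0, 1.0]]
top probe 0.67 [367.9, 164.4, 385.4, 173.1] [378.2 167.8]
top stand 0.67 [321.8, 169.2, 357.8, 206.9] [340.3 186.7]
top jack_block 0.6 [202.4, 176.0, 251.5, 210.3] [225.7 190.7]
top dock 0.88 [193.7, 157.1, 
[... 172 characters left out ...]
, 165.0, 263.5] [134.6 241.5]
-0.0188 {'time_s': 0.6, 'joints': array([ 8.49190735e+01,  2.05445756e+01,  6.81432960e-01, -2.21155555e-03,
       -7.01362187e+01, -1.65082191e+01]), 'qd': array([-0.06384115, -0.01459412,  0.00077572,  0.05077378,  0.00629991,
       -0.02365952]), 'joint_torque': array([ 3.28278629e-04, -5.81990755e+01,  2.93177909e+01,  6.99965939e+00,
        1.23445824e-02, -3.17911577e-05]), 'tcp_pos': array([0.24834548, 0.62761579, 0.22657044]), 'eef_rot': array([-1.79999979e+02,  2.17571570e-03, -2.15898970e+01]), 'contact_force': array([1.11984961, 0.51991731, 0.32723107]), 'moment': array([ 0.02805726, -0.05005237,  0.06697338]), 'gripper_width': 0.08780509944374446}
```

View pics/scene0.png

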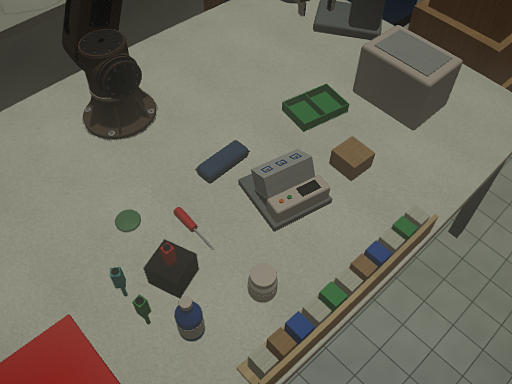

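View pics/top0.png

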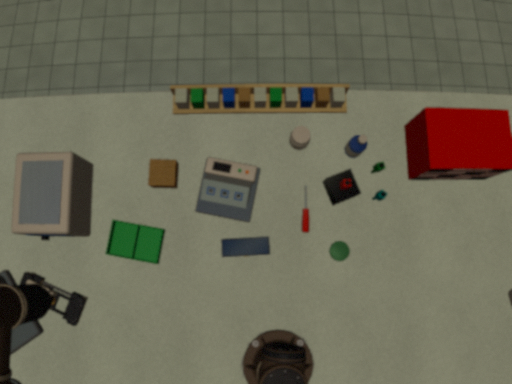

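The scene view shows the red probe at (168,254) in the black stand; the turquoise (118,278) and green (142,308) look-alikes lie beside it and don't match. The top view has the red probe at (347,182) and the dock at (228,190), with its jacks facing the robot.

```bash
python3 - <<'E'
from h import *
a=cv2.imread("pics/scene0.png");b=cv2.imread("pics/top0.png")
cs,ct=r.get_calibration("scene"),r.get_calibration("top")
def red(im,box):
    x0,y0,x1,y1=box; s=im[y0:y1,x0:x1].astype(int)
    m=(s[...,2]>90)&(s[...,1]<70)&(s[...,0]<70)
    q=np.argwhere(m); return q[:,::-1]+[x0,y0]
qs=red(a,(150,235,200,300)); qt=red(b,(325,165,362,207))
print("red scene",qs.mean(0),qs.min(0),qs.max(0),"top",qt.mean(0),qt.min(0),qt.max(0))
P=tri([ray(qs.mean(0),cs),ray(qt.mean(0),ct)]); print("probe centre",P)
print("red top rect on z=.133",onz(qt.mean(0),ct,.12))
# stand: dark region in top
m=(b.max(2)<50)[160:215,315:368].astype(np.uint8)
c=max(cv2.findContours(m,0,2)[0],key=cv2.contourArea)+[315,160]
bx=cv2.boxPoints(cv2.minAreaRect(c)); print("stand box",bx.tolist()); print(np.round([onz(p,ct,.06) for p in bx],3).tolist())
# blue frames
for n,im,cc,bb in [("s",a,cs,(255,145,310,180)),("t",b,ct,(195,175,255,215))]:
    x0,y0,x1,y1=bb; s=im[y0:y1,x0:x1].astype(int); m=((s[...,0]-s[...,2])>30).astype(np.uint8)
    k,l,st,ce=cv2.connectedComponentsWithStats(m)
    print(n,[(st[i][4],np.round(ce[i]+[x0,y0],1).tolist()) for i in range(1,k) if st[i][4]>5])
A=cv2.resize(a[140:235,235:340],None,fx=5,fy=5,interpolation=2);B=cv2.resize(a[230:325,100:205],None,fx=5,fy=5,interpolation=2)
cv2.imwrite("pics/crop1.png",cv2.resize(np.hstack([A,B]),(800,362)))
E
```

```text
red scene [166.96153846 248.48076923] [160 242] [173 254] top [345.         183.33333333] [344 180] [349 185]
probe centre [ 0.58495711 -0.21742242  0.12295184]
red top rect on z=.133 [ 0.58547547 -0.21802711  0.12      ]
stand box [[322.2069396972656, 180.48277282714844], [349.3620910644531, 168.84483337402344], [359.6551818847656, 192.86207580566406], [332.5000305175781, 204.50001525878906]]
[[0.606, -0.155, 0.06], [0.645, -0.248, 0.06], [0.563, -0.28, 0.06], [0.525, -0.187, 0.06]]
s [(np.int32(10), [293.2, 157.6]), (np.int32(9), [284.2, 162.0]), (np.int32(10), [277.7, 163.0]), (np.int32(10), [269.1, 167.3]), (np.int32(11), [264.5, 170.0])]
t []
```

View pics/crop1.png

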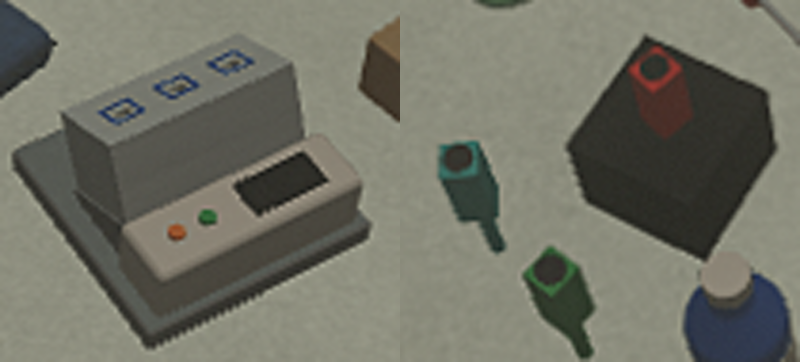

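The crop confirms it: the red-handled one in the stand is the probe, while the turquoise and green ones lie loose on the bench. All three jacks show on the slanted top face. I'll check the wrist camera mount and dock pose before moving.

```bash
python3 - <<'E'
from h import *
s=r.get_state(); c=r.get_calibration("wrist"); E=np.array(c["extrinsics"])
from scipy.spatial.transform import Rotation as R
T=R.from_euler('xyz',s["eef_rot"],degrees=True).as_matrix()
print("cam in tool",T.T@(E[:3,3]-s["tcp_pos"]),"\n",np.round(T.T@E[:3,:3],3),np.round(c["K"],0).tolist())
b=cv2.imread("pics/top0.png");ct=r.get_calibration("top");cs=r.get_calibration("scene")
# dock base front corners (top pic) by eye, block frames centres by eye
print("dock bl,br,tl",[np.round(onz(p,ct,.022),3).tolist() for p in [(196,213),(248,221),(207,158)]])
for u,v in [(122,110),(176,86),(231,62)]:
    px=(235+u/400*105,140+v/362*95); o=onz(px,cs,.095); print("jack",px,np.round(o,3),"top",proj(o,ct))
E
```

```text
cam in tool [ 0.06823155  0.0004491  -0.15724625] 
 [[-0.    -0.968 -0.252]
 [ 1.    -0.     0.001]
 [-0.001 -0.252  0.968]] [[285.0, 0.0, 257.0], [0.0, 285.0, 193.0], [0.0, 0.0, 1.0]]
dock bl,br,tl [[0.505, 0.268, 0.022], [0.476, 0.093, 0.022], [0.694, 0.232, 0.022]]
jack (267.025, 168.8674033149171) [0.547 0.132 0.095] top [235.37783947 197.24629651]
jack (281.2, 162.56906077348066) [0.557 0.176 0.095] top [221.81568667 194.51401397]
jack (295.6375, 156.2707182320442) [0.566 0.221 0.095] top [207.80262029 191.58012574]
```

Request:
servo_tool(
  targets=[
    {"dx": 2, "dy": -3.5, "dz": 1, "grip": 100},
    {"dx": 4, "dy": -7, "dz": 2, "grip": 100},
    {"dx": 6, "dy": -10.5, "dz": 3, "grip": 100},
    {"dx": 8, "dy": -14, "dz": 4, "grip": 100},
    {"dx": 10, "dy": -17.5, "dz": 5, "grip": 100},
    {"dx": 12, "dy": -21, "dz": 6, "grip": 100},
    {"dx": 14, "dy": -24.5, "dz": 7, "grip": 100},
    {"dx": 16, "dy": -28, "dz": 8, "grip": 100},
    {"dx": 18, "dy": -31.5, "dz": 9, "grip": 100},
    {"dx": 20, "dy": -35, "dz": 10, "grip": 100},
  ],
)

```text
validation failed for argument at $.ta...
```

Request:
servo_tool(
  targets=[
    {"dx": 2, "dy": -3.5, "dz": 1, "spin": 0, "grip": 100},
    {"dx": 4, "dy": -7, "dz": 2, "spin": 0, "grip": 100},
    {"dx": 6, "dy": -10.5, "dz": 3, "spin": 0, "grip": 100},
    {"dx": 8, "dy": -14, "dz": 4, "spin": 0, "grip": 100},
    {"dx": 10, "dy": -17.5, "dz": 5, "spin": 0, "grip": 100},
    {"dx": 12, "dy": -21, "dz": 6, "spin": 0, "grip": 100},
    {"dx": 14, "dy": -24.5, "dz": 7, "spin": 0, "grip": 100},
    {"dx": 17, "dy": -28, "dz": 8, "spin": 0, "grip": 100},
    {"dx": 20, "dy": -31.5, "dz": 9, "spin": 0, "grip": 100},
    {"dx": 23, "dy": -35, "dz": 10, "spin": 0, "grip": 100},
  ],
  squeeze=20,
)

```text
time_s: 1.43
tcp_pos: [0.4686, 0.2881, 0.3242]
eef_rot: [-179.9, -0.0, -21.6]
contact_force: [1.4, 0.6, -0.5]
gripper_width: 0.0876
```

Request:
servo_tool(
  targets=[
    {"dx": 1.5, "dy": -3.5, "dz": 0, "spin": 0.05, "grip": 100},
    {"dx": 3, "dy": -7, "dz": 0, "spin": 0.1, "grip": 100},
    {"dx": 4, "dy": -9, "dz": 0, "spin": 0.15, "grip": 100},
    {"dx": 5, "dy": -10.5, "dz": 0, "spin": 0.185, "grip": 100},
    {"dx": 5, "dy": -11, "dz": 0, "spin": 0.185, "grip": 100},
    {"dx": 5, "dy": -11, "dz": 0, "spin": 0.185, "grip": 100},
    {"dx": 5, "dy": -11, "dz": 0, "spin": 0.185, "grip": 100},
    {"dx": 5, "dy": -11, "dz": 0, "spin": 0.185, "grip": 100},
    {"dx": 5, "dy": -11, "dz": 0, "spin": 0.185, "grip": 100},
    {"dx": 5, "dy": -11, "dz": 0, "spin": 0.185, "grip": 100},
  ],
)

```text
time_s: 2.27
tcp_pos: [0.5176, 0.1807, 0.3231]
eef_rot: [-180.0, -0.0, -10.9]
contact_force: [0.5, 0.5, 0.7]
gripper_width: 0.088
```

```bash
python3 - <<'E'
from h import *
import json
c=r.get_calibration("wrist"); im=r.capture("wrist"); cv2.imwrite("pics/w1.png",im)
json.dump({k:np.array(v).tolist() for k,v in c.items()},open("w1.json","w"))
s=im.astype(int); m=((s[...,0]-s[...,2])>30).astype(np.uint8)
k,l,st,ce=cv2.connectedComponentsWithStats(m)
for i in range(1,k):
    if st[i][4]>20: print(st[i].tolist(),np.round(ce[i],1))
print(r.get_state()["tcp_pos"])
E
```

```text
[216, 127, 20, 18, 172] [225.8 135.5]
[251, 127, 20, 18, 152] [259.7 135.4]
[285, 128, 21, 18, 167] [294.8 136.3]
[271, 204, 90, 37, 1728] [312.7 224.6]
[0.51761576 0.1806483  0.32309593]
```

View pics/w1.png

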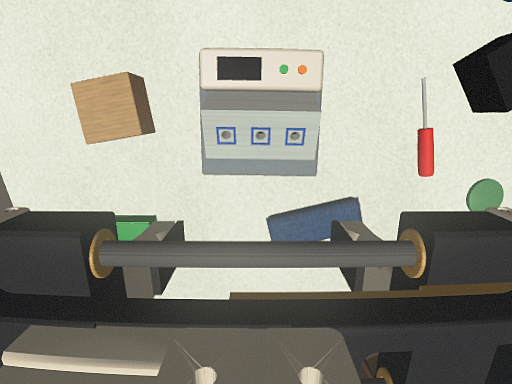

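The wrist view shows the dock squarely, with the three frames at (226,135), (260,135) and (295,136). I'll fit the row and head for the probe.

```bash
python3 - <<'E'
from h import *
import json
from scipy.optimize import least_squares
cw=json.load(open("w1.json")); cs=r.get_calibration("scene")
W=[(225.8,135.5),(259.7,135.4),(294.8,136.3)]; S=[(295.6,156.3),(281.2,162.6),(267,168.9)]
def pts(p): 
    a=np.radians(p[3]); y=np.array([-np.sin(a),np.cos(a),0]); return [np.array(p[:3])+k*.045*y for k in (1,0,-1)]
def f(p,z=None):
    if z is not None: p=[p[0],p[1],z,p[2]]
    P=pts(p); return np.concatenate([(proj(a,cw)-b) for a,b in zip(P,W)]+[(proj(a,cs)-b) for a,b in zip(P,S)])
o=least_squares(f,[.556,.176,.095,-11]); print(o.x,np.round(o.fun,1))
o=least_squares(lambda p:f(p,.0947)[:6],[.556,.176,-11]); print("wrist only z.0947",o.x,np.round(o.fun,1))
E
```

```text
[  0.56308094   0.16741668   0.10669292 -11.64784908] [-0.7 -0.3  0.2  0.2 -0.1 -0.2 -0.5 -0.1 -0.2 -0.  -0.5  0.2]
wrist only z.0947 [  0.56224443   0.16722524 -11.5758079 ] [ 0.6 -0.1  0.4  0.3 -1.  -0.2]
```

Request:
servo_tool(
  targets=[
    {"dx": 0.5, "dy": -4, "dz": 0, "spin": 0, "grip": 100},
    {"dx": 1, "dy": -8, "dz": 0, "spin": 0, "grip": 100},
    {"dx": 1.5, "dy": -12, "dz": 0, "spin": 0, "grip": 100},
    {"dx": 2, "dy": -16, "dz": 0, "spin": 0, "grip": 100},
    {"dx": 2.5, "dy": -20, "dz": 0, "spin": 0, "grip": 100},
    {"dx": 2.5, "dy": -24, "dz": 0, "spin": 0, "grip": 100},
    {"dx": 2.5, "dy": -28, "dz": 0, "spin": 0, "grip": 100},
    {"dx": 2.5, "dy": -32, "dz": 0, "spin": 0, "grip": 100},
    {"dx": 2.5, "dy": -36, "dz": 0, "spin": 0, "grip": 100},
    {"dx": 2.5, "dy": -38, "dz": 0, "spin": 0, "grip": 100},
  ],
)

```text
time_s: 3.15
tcp_pos: [0.5425, -0.2032, 0.3229]
eef_rot: [180.0, 0.0, -11.1]
contact_force: [0.7, 0.4, -0.1]
gripper_width: 0.0877
```

```bash
python3 - <<'E'
from h import *
import json
c=r.get_calibration("wrist"); im=r.capture("wrist"); cv2.imwrite("pics/w2.png",im)
json.dump({k:np.array(v).tolist() for k,v in c.items()},open("w2.json","w"))
print(r.get_state()["tcp_pos"])
s=im.astype(int); m=((s[...,2]>100)&(s[...,1]<80)&(s[...,0]<80)).astype(np.uint8)
k,l,st,ce=cv2.connectedComponentsWithStats(m)
for i in range(1,k):
    if st[i][4]>20: print(st[i].tolist(),np.round(ce[i],1))
E
```

```text
[ 0.54248035 -0.20470758  0.32262381]
[404, 0, 108, 82, 7554] [457.   35.6]
[253, 123, 27, 24, 224] [266.9 133.5]
```

View pics/w2.png

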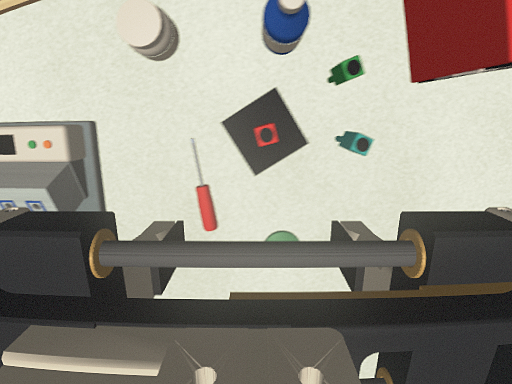

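The wrist view shows the red handle at about (266,134) in the stand, slightly rotated in the picture, with the screwdriver to its left and the look-alikes to its right.

```bash
python3 - <<'E'
from h import *
import json
c=json.load(open("w2.json")); im=cv2.imread("pics/w2.png").astype(int)
m=((im[...,2]>75)&(im[...,1]<75)&(im[...,0]<75)&(im[...,2]-im[...,1]>40)).astype(np.uint8)
m[:115]=0;m[155:]=0;m[:,:245]=0;m[:,290:]=0
cn=np.vstack(cv2.findContours(m,0,2)[0])
bx=cv2.boxPoints(cv2.minAreaRect(cn)); print(bx.tolist())
P=np.array([onz(p,c,.133) for p in bx]); print(np.round(P,4).tolist(),"ctr",P.mean(0))
for i in range(4):
    d=P[(i+1)%4]-P[i]; print(np.linalg.norm(d),np.degrees(np.arctan2(d[1],d[0])))
cv2.imwrite("pics/x.png",m*255)
v=im[122:150,252:282]; print(np.where(v[...,2]-v[...,1]>40,v[...,2],0)[::2,::2])
# handle edges by stand comparisons
sm=(im.max(2)<60).astype(np.uint8); sm[:85]=0;sm[178:]=0;sm[:,:215]=0;sm[:,315:]=0
cn=max(cv2.findContours(sm,0,2)[0],key=cv2.contourArea); bx=cv2.boxPoints(cv2.minAreaRect(cn))
P=np.array([onz(p,c,.072) for p in bx]); print("stand",P.mean(0),[ (round(float(np.linalg.norm(P[(i+1)%4]-P[i])),3),round(float(np.degrees(np.arctan2(*(P[(i+1)%4]-P[i])[1::-1]))),1)) for i in range(4)])
E
```

```text
[[252.24526977539062, 127.35850524902344], [273.6415100097656, 121.24528503417969], [279.3396301269531, 141.1886749267578], [257.9433898925781, 147.30189514160156]]
[[0.6007, -0.2096, 0.133], [0.6028, -0.236, 0.133], [0.5784, -0.2385, 0.133], [0.5762, -0.2118, 0.133]] ctr [ 0.58954163 -0.2239621   0.133     ]
0.026414943460838437 -85.38796780550152
0.0245529726168404 -174.07865222741202
0.026828893316977177 94.84177027836421
0.024654577186481272 4.954346693883666
[[  0   0   0   0   0   0   0   0   0   0   0   0   0   0   0]
 [  0   0   0   0   0   0  98 131 183 227 200 153   0   0   0]
 [  0   0   0 125 151 213 234 237 236 233 219 154   0   0   0]
 [  0 144 216 233 233 203   0   0 137 187 206 182   0   0   0]
 [  0 159 220 227 177   0   0   0   0   0 180 175 119   0   0]
 [  0 150 201 208 138   0   0   0   0   0 142 158 154   0   0]
 [  0   0 188 188 121   0   0   0   0   0 126 166 150   0   0]
 [  0   0 165 173 131   0   0   0   0   0 127 178 186   0   0]
 [  0   0 160 172 159   0   0   0   0   0 153 217 192 123   0]
 [  0   0 129 186 195 143   0   0   0 119 206 230 211 156   0]
 [  0   0   0 188 221 219 182 165 199 233 236 194 149   0   0]
 [  0   0   0 160 226 235 237 213 177   0   0   0   0   0   0]
 [  0   0   0 128 144 139   0   0   0   0   0   0   0   0   0]
 [  0   0   0   0   0   0   0   0   0   0   0   0   0   0   0]]
stand [ 0.62806777 -0.25375005  0.072     ] [(0.001, -56.5), (0.003, -144.5), (0.001, 123.5), (0.003, 35.5)]
```

Request:
servo_tool(
  targets=[
    {"dx": 0.3, "dy": -0.2, "dz": -2, "spin": 0.07, "grip": 100},
    {"dx": 0.6, "dy": -0.5, "dz": -4, "spin": 0.14, "grip": 100},
    {"dx": 0.8, "dy": -0.8, "dz": -6, "spin": 0.21, "grip": 100},
    {"dx": 1, "dy": -1.2, "dz": -8, "spin": 0.28, "grip": 100},
    {"dx": 1, "dy": -1.6, "dz": -10, "spin": 0.28, "grip": 100},
    {"dx": 1, "dy": -1.8, "dz": -12, "spin": 0.28, "grip": 100},
    {"dx": 1, "dy": -1.8, "dz": -12, "spin": 0.28, "grip": 100},
    {"dx": 1, "dy": -1.8, "dz": -12, "spin": 0.28, "grip": 100},
    {"dx": 1, "dy": -1.8, "dz": -12, "spin": 0.28, "grip": 100},
    {"dx": 1, "dy": -1.8, "dz": -12, "spin": 0.28, "grip": 100},
  ],
)

```text
time_s: 4.03
tcp_pos: [0.5539, -0.218, 0.2048]
eef_rot: [180.0, -0.1, 5.1]
contact_force: [0.9, 0.6, 1.0]
gripper_width: 0.0878
```

```bash
cat > look.py <<'E'
from h import *
import json,sys
n=sys.argv[1]
c=r.get_calibration("wrist"); im=r.capture("wrist"); cv2.imwrite(f"pics/{n}.png",im)
json.dump({k:np.array(v).tolist() for k,v in c.items()},open(f"{n}.json","w"))
s=r.get_state(); print(s["tcp_pos"],s["eef_rot"],s["time_s"])
E
python3 look.py w3; python3 - <<'E'
from h import *
import json
c=json.load(open("w3.json")); im=cv2.imread("pics/w3.png").astype(int)
print("expect",proj([.5885,-.223,.133],c))
m=((im[...,2]-im[...,1]>40)&(im[...,2]-im[...,0]>40)).astype(np.uint8)
k,l,st,ce=cv2.connectedComponentsWithStats(m)
e=proj([.5885,-.223,.133],c)
i=min((i for i in range(1,k) if st[i][4]>60),key=lambda i:np.hypot(*(ce[i]-e)))
print(st[i],ce[i])
cn=np.vstack(cv2.findContours((l==i).astype(np.uint8),0,2)[0]); bx=cv2.boxPoints(cv2.minAreaRect(cn)); print(bx.tolist())
P=np.array([onz(p,c,.133) for p in bx]); print("ctr",P.mean(0),[(round(float(np.linalg.norm(P[(i+1)%4]-P[i])),4),round(float(np.degrees(np.arctan2(*(P[(i+1)%4]-P[i])[1::-1]))),1)) for i in range(4)])
E
```

```text
[ 0.55376001 -0.21797559  0.20469256] [ 1.79962941e+02 -1.40100160e-01  5.08352866e+00] 4.0833
expect [265.98299651 162.1704096 ]
[250 142  30  34 628] [264.1433121  157.43630573]
[[250.0, 142.0], [279.0, 142.0], [279.0, 175.0], [250.0, 175.0]]
ctr [ 0.59119176 -0.22154433  0.133     ] [(0.0231, -84.9), (0.0267, -173.9), (0.0237, 95.1), (0.0267, 4.7)]
```

View pics/w3.png

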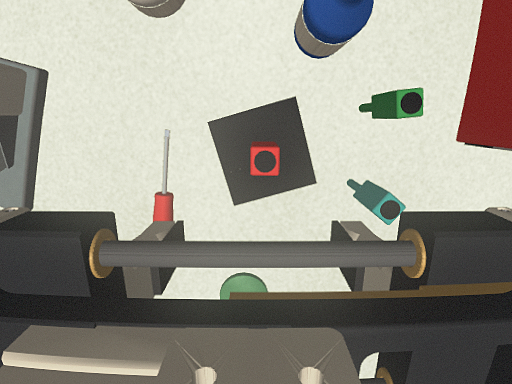

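The handle is centred at (265,161) and square to the jaws. The disc gives (0.589,-0.2225). Descending.

Request:
servo_tool(
  targets=[
    {"dx": 2, "dy": -0.2, "dz": 0, "spin": 0, "grip": 100},
    {"dx": 3.5, "dy": -0.45, "dz": -1, "spin": 0, "grip": 100},
    {"dx": 3.5, "dy": -0.45, "dz": -4, "spin": 0, "grip": 100},
    {"dx": 3.5, "dy": -0.45, "dz": -7, "spin": 0, "grip": 100},
    {"dx": 3.5, "dy": -0.45, "dz": -10, "spin": 0, "grip": 100},
    {"dx": 3.5, "dy": -0.45, "dz": -11, "spin": 0, "grip": 100},
    {"dx": 3.5, "dy": -0.45, "dz": -11, "spin": 0, "grip": 50},
    {"dx": 3.5, "dy": -0.45, "dz": -11, "spin": 0, "grip": 0},
    {"dx": 3.5, "dy": -0.45, "dz": -11, "spin": 0, "grip": 0},
    {"dx": 3.5, "dy": -0.45, "dz": -11, "spin": 0, "grip": 0},
  ],
  squeeze=15,
)

```text
time_s: 4.92
tcp_pos: [0.5893, -0.2228, 0.0954]
eef_rot: [179.9, -0.2, 5.1]
contact_force: [-0.5, 0.3, 0.3]
gripper_width: 0.0665
```

Request:
servo_tool(
  targets=[
    {"dx": 0, "dy": 0, "dz": 0, "spin": 0, "grip": 0},
    {"dx": 0, "dy": 0, "dz": 0, "spin": 0, "grip": 0},
    {"dx": 0, "dy": 0, "dz": 0, "spin": 0, "grip": 0},
    {"dx": 0, "dy": 0, "dz": 0, "spin": 0, "grip": 0},
    {"dx": 0, "dy": 0, "dz": 0, "spin": 0, "grip": 0},
    {"dx": 0, "dy": 0, "dz": 1, "spin": 0, "grip": 0},
    {"dx": 0, "dy": 0, "dz": 2, "spin": 0, "grip": 0},
    {"dx": 0, "dy": 0, "dz": 3, "spin": 0, "grip": 0},
    {"dx": 0, "dy": 0, "dz": 3, "spin": 0, "grip": 0},
    {"dx": 0, "dy": 0, "dz": 3, "spin": 0, "grip": 0},
  ],
)

```text
time_s: 5.75
tcp_pos: [0.5883, -0.2226, 0.1242]
eef_rot: [180.0, -0.1, 5.1]
contact_force: [0.4, 0.6, -1.5]
gripper_width: 0.0237
```

Request:
servo_tool(
  targets=[
    {"dx": 0, "dy": 0, "dz": 1.2, "spin": 0, "grip": 0},
    {"dx": 0, "dy": 0, "dz": 2.25, "spin": 0, "grip": 0},
    {"dx": 0, "dy": 0, "dz": 2.25, "spin": 0, "grip": 0},
    {"dx": -0.7, "dy": -0.06, "dz": 2.25, "spin": 0, "grip": 0},
    {"dx": -1.45, "dy": -0.13, "dz": 2.25, "spin": 0, "grip": 0},
    {"dx": -2.1, "dy": -0.19, "dz": 2.15, "spin": 0, "grip": 0},
    {"dx": -2.7, "dy": -0.24, "dz": 2.05, "spin": 0, "grip": 0},
    {"dx": -3.3, "dy": -0.29, "dz": 1.9, "spin": 0, "grip": 0},
    {"dx": -4, "dy": -0.35, "dz": 1.65, "spin": 0, "grip": 0},
    {"dx": -4, "dy": -0.35, "dz": 1.65, "spin": 0, "grip": 0},
  ],
)

```text
time_s: 6.58
tcp_pos: [0.5469, -0.2261, 0.1394]
eef_rot: [-180.0, -0.0, 5.0]
contact_force: [2.0, 2.2, 0.0]
gripper_width: 0.0241
```

```bash
python3 - <<'E'
from h import *
im=r.capture("scene"); cv2.imwrite("pics/s1.png",im); print(r.get_state()["tcp_pos"],r.get_state()["contact_force"])
cv2.imwrite("pics/s1c.png",cv2.resize(im[180:320,90:280],None,fx=4,fy=4,interpolation=2))
E
```

```text
[ 0.54708969 -0.22612073  0.13949029] [1.83565629 1.79184716 0.21513797]
```

View pics/s1c.png

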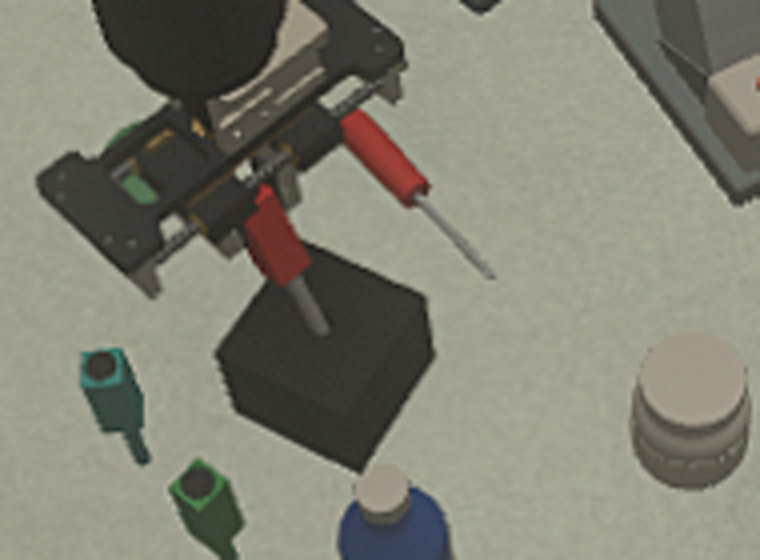

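The probe is tilted in the jaws, leaning as intended, with its tip still in the stand mouth. Next I'll lift it and carry it to the dock while aligning the yaw.

Request:
servo_tool(
  targets=[
    {"dx": 0, "dy": 0, "dz": 1, "spin": 0, "grip": 0},
    {"dx": 0, "dy": 0, "dz": 3, "spin": 0, "grip": 0},
    {"dx": 0, "dy": 0, "dz": 5.5, "spin": 0, "grip": 0},
    {"dx": 0, "dy": 1, "dz": 8, "spin": 0, "grip": 0},
    {"dx": 0, "dy": 3, "dz": 9, "spin": -0.05, "grip": 0},
    {"dx": -0.5, "dy": 6, "dz": 9, "spin": -0.1, "grip": 0},
    {"dx": -1, "dy": 9, "dz": 9, "spin": -0.15, "grip": 0},
    {"dx": -1.5, "dy": 12.5, "dz": 9, "spin": -0.2, "grip": 0},
    {"dx": -2, "dy": 16, "dz": 9, "spin": -0.25, "grip": 0},
    {"dx": -2.5, "dy": 19.5, "dz": 9, "spin": -0.29, "grip": 0},
  ],
  squeeze=25,
)

```text
time_s: 7.47
tcp_pos: [0.5216, -0.0304, 0.23]
eef_rot: [179.9, 0.1, -11.8]
contact_force: [0.5, 0.6, -0.6]
gripper_width: 0.0238
```

Request:
servo_tool(
  targets=[
    {"dx": -0.3, "dy": 3.5, "dz": 0, "spin": 0, "grip": 0},
    {"dx": -0.6, "dy": 7, "dz": 0, "spin": 0, "grip": 0},
    {"dx": -1, "dy": 10.5, "dz": 0, "spin": 0, "grip": 0},
    {"dx": -1.3, "dy": 13.5, "dz": 0, "spin": 0, "grip": 0},
    {"dx": -1.6, "dy": 15.5, "dz": 0, "spin": 0, "grip": 0},
    {"dx": -1.6, "dy": 16.4, "dz": -0.5, "spin": 0, "grip": 0},
    {"dx": -1.6, "dy": 16.4, "dz": -1, "spin": 0, "grip": 0},
    {"dx": -1.6, "dy": 16.4, "dz": -1, "spin": 0, "grip": 0},
    {"dx": -1.6, "dy": 16.4, "dz": -1, "spin": 0, "grip": 0},
    {"dx": -1.6, "dy": 16.4, "dz": -1, "spin": 0, "grip": 0},
  ],
)

```text
time_s: 8.3
tcp_pos: [0.5069, 0.1317, 0.2196]
eef_rot: [180.0, 0.0, -11.6]
contact_force: [-0.3, 0.2, -1.1]
gripper_width: 0.024
```

```bash
python3 look.py w4; python3 - <<'E'
from h import *
im=r.capture("scene"); cv2.imwrite("pics/s2.png",im)
w=cv2.imread("pics/w4.png")
A=cv2.resize(w[90:240,180:340],(640,600),interpolation=2)
cv2.imwrite("pics/w4c.png",A)
E
```

```text
[0.50698667 0.13180801 0.21969346] [ 1.79979259e+02  5.95917613e-03 -1.16388927e+01] 8.35
```

View pics/w4c.png

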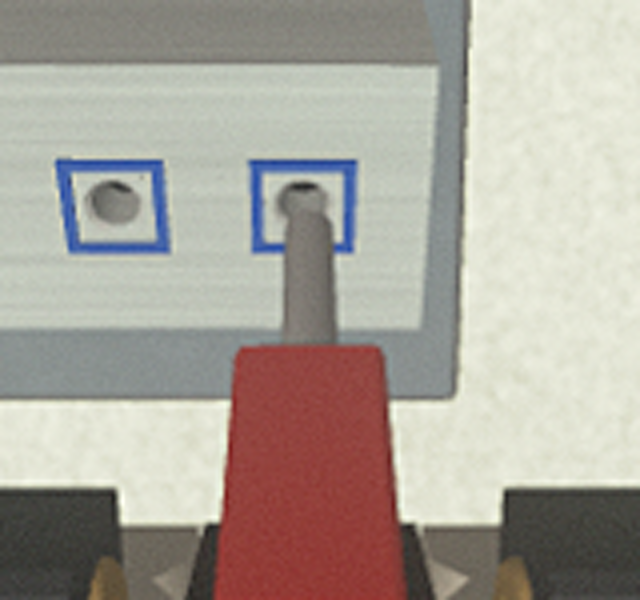

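The probe tip is at about (257.5,141) in front of jack 3's mouth at (255.5,141), nearly lined up. I'll fit the probe tilt and the mouth positions from the views so far.

```bash
cat > fit.py <<'E'
from h import *
import json
from scipy.optimize import least_squares
from scipy.spatial.transform import Rotation as R
c1=json.load(open("w1.json"));c4=json.load(open("w4.json"));cs=r.get_calibration("scene")
w=cv2.imread("pics/w4.png").astype(int); m=((w[...,0]-w[...,2])>50).astype(np.uint8); m[:125]=0;m[157:]=0
k,l,st,ce=cv2.connectedComponentsWithStats(m)
for i in range(1,k):
    if st[i][4]>15: print("frame comp",st[i].tolist(),ce[i].round(1))
W1=[(225.8,135.5),(259.7,135.4),(294.8,136.3)]; S=[(295.6,156.3),(281.2,162.6),(267,168.9)]; W4=[None,(208.5,140.7),(255.5,141.2)]
def pts(p):
    a=np.radians(p[3]); y=np.array([-np.sin(a),np.cos(a),0]); return [np.array(p[:3])+k*.045*y for k in (1,0,-1)]
def f(p):
    P=pts(p); return np.concatenate([(proj(a,c)-b)*g for c,L,g in ((c1,W1,1),(c4,W4,1),(cs,S,1)) for a,b in zip(P,L) if b is not None])
o=least_squares(f,[.56,.167,.1,-11.6],loss="soft_l1"); print("mouths",o.x.round(4),o.fun.round(1))
o2=least_squares(lambda q:f([q[0],q[1],.0947,q[2]]),[.56,.167,-11.6]); print("z=.0947",o2.x.round(4),o2.fun.round(1))
# probe in tool frame
tcp=np.array([.50699,.13181,.21969]);T=R.from_euler('xyz',[180,0,-11.64],degrees=True).as_matrix()
def pr(q,v,s=.0388):   # v in probe coords -> world
    th=np.radians(q[0]); u=np.array([-np.sin(th),0,-np.cos(th)]); x=np.array([np.cos(th),0,-np.sin(th)]); y=np.array([0,1,0])
    O=np.array([q[1],q[2],-.0188])-s*u
    return tcp+T@(O+v[0]*x+v[1]*y+v[2]*u)
obs=[((0,0,-.06),(257.5,141)),((.012,.012,0),(276,176.7)),((.012,-.012,0),(239.5,176.7))]
def g(q): 
    R_=[proj(pr(q,np.array(v)),c4)-b for v,b in obs]
    if R_[1][0]**2+R_[2][0]**2>800: R_=[R_[0],proj(pr(q,np.array(obs[2][0])),c4)-obs[1][1],proj(pr(q,np.array(obs[1][0])),c4)-obs[2][1]]
    return np.concatenate(R_)
o3=least_squares(g,[24,0,0],x_scale=[1,.001,.001]); print("probe th,ox,oy",o3.x,o3.fun.round(1))
print("tip world",pr(o3.x,np.array([0,0,-.06])),"rel tcp",pr(o3.x,np.array([0,0,-.06]))-tcp)
M3=pts(o.x)[2]; print("jacks",np.round(pts(o.x),4).tolist())
a=np.radians(o.x[3]);u=np.array([-np.sin(np.radians(24))*np.cos(a),-np.sin(np.radians(24))*np.sin(a),np.cos(np.radians(24))])
d=pr(o3.x,np.array([0,0,-.06]))-M3; print("u",u,"along",d@u,"lateral",d-(d@u)*u)
E
python3 fit.py
```

```text
frame comp [146, 130, 31, 24, 252] [161.  141.2]
frame comp [194, 130, 28, 23, 242] [207.6 139.9]
frame comp [242, 130, 27, 23, 204] [255.2 138.6]
mouths [  0.5631   0.1669   0.1063 -11.7663] [-0.3 -0.5  0.6  0.1  0.3 -0.2 -1.   0.4 -0.2 -0.1 -0.6  0.1 -0.4  0.2
 -0.6  0.3]
z=.0947 [  0.5621   0.168  -11.5862] [ 0.1  0.1 -0.1  0.5 -1.5  0.1  0.2  0.8 -0.9  0.1 -1.   2.6 -0.6  2.6
 -0.7  2.8]
probe th,ox,oy [2.70506027e+01 6.12546624e-03 1.19127314e-03] [-0.   0.2  1.8 -0.  -1.8 -0. ]
tip world [0.55675709 0.12034178 0.1504982 ] rel tcp [ 0.04976709 -0.01146822 -0.0691918 ]
jacks [[0.5723, 0.211, 0.1063], [0.5631, 0.1669, 0.1063], [0.5539, 0.1229, 0.1063]]
u [-0.39819003  0.08294215  0.91354546] along 0.039016265589821734 lateral [ 0.0183743  -0.0057646   0.00853224]
```

```bash
cat >> fit.py <<'E'
print("---- 4 param")
obs2=[((0,0,-.06),(257.5,141)),((.012,.012,0),(239.5,176.7)),((.012,-.012,0),(276,176.7))]
if o3.fun is not None and proj(pr(o3.x,np.array((.012,.012,0))),c4)[0]>257: obs2=[obs2[0],(obs2[1][0],(276,176.7)),(obs2[2][0],(239.5,176.7))]
def g4(q):
    a=[proj(pr(q[:3],np.array(v),q[3]),c4)-b for v,b in obs2]
    wd=[np.linalg.norm(proj(pr(q[:3],np.array((0,.005,z)),q[3]),c4)-proj(pr(q[:3],np.array((0,-.005,z)),q[3]),c4))-11.8 for z in (-.055,)]
    return np.r_[np.concatenate(a),wd]
o4=least_squares(g4,[24,0,0,.04],x_scale=[1,.001,.001,.001]); print("th,ox,oy,s",o4.x,o4.fun.round(1))
s2=cv2.imread("pics/s2.png"); F=5; x0,y0=215,95
A=cv2.resize(s2[y0:y0+115,x0:x0+150],None,fx=F,fy=F,interpolation=2)
for q,col in ((o4.x,(0,255,0)),(np.r_[24.0,0,0,.0388],(255,255,0))):
    for v in ((0,0,-.06),(0,0,0),(0,0,.058)):
        p=(proj(pr(q[:3],np.array(v),q[3]),cs)-[x0,y0]+.5)*F; cv2.circle(A,tuple(int(i) for i in p),4,col,1); print(np.round(p))
cv2.imwrite("pics/s2c.png",A)
E
python3 fit.py | sed -n '/----/,$p'
```

```text
---- 4 param
th,ox,oy,s [ 2.93395388e+01 -8.69136493e-03  1.24884969e-03  5.96816147e-02] [ 0.   0.  -0.1 -0.   0.1  0.   0.3]
[260. 342.]
[233. 235.]
[205. 128.]
[253. 311.]
[230. 205.]
[208.  98.]
```

View pics/s2c.png

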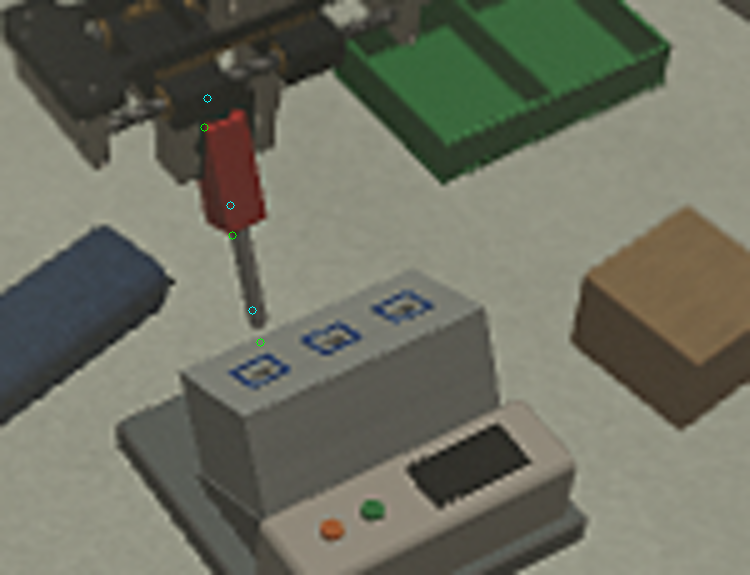

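The scene crop shows the tip at crop (258,324) and the shoulder at (240,223), between the two model guesses. I'll fit both views together, using the mouths seen in the same pictures.

```bash
cat >> fit.py <<'E'
print("==== joint")
sp=lambda u,v: np.array([u/5-.5+x0,v/5-.5+y0])
tipS,shS=sp(258,323),sp(240,223)
def gj(q):
    a=[proj(pr(q[:3],np.array(v),q[3]),c4)-b for v,b in obs2]+[proj(pr(q[:3],np.array((0,0,-.059)),q[3]),cs)-tipS,proj(pr(q[:3],np.array((0,0,0.)),q[3]),cs)-shS]
    return np.r_[np.concatenate(a),(q[1])/.002]
o5=least_squares(gj,[24,0,0,.045],x_scale=[1,.001,.001,.001],loss="soft_l1"); print("th,ox,oy,s",o5.x,o5.fun.round(1))
tip=pr(o5.x[:3],np.array((0,0,-.06)),o5.x[3]); print("tip",tip, "rel tcp",tip-tcp)
# mouth from frames of same two pictures
MS=[sp(403,306),sp(331,338),sp(260,371)]; M4=[(161,142),(208.5,140.7),(255.5,141)]
def fm(p): return np.concatenate([proj(a,c)-b for c,L in ((c4,M4),(cs,MS),(c1,W1)) for a,b in zip(pts(p),L)])
o6=least_squares(fm,[.56,.167,.1,-11.6]); print("mouths",o6.x.round(4),o6.fun.round(1)); print(np.round(pts(o6.x),4).tolist())
d=tip-pts(o6.x)[2]; al=d@u; print("u",u.round(3),"along",al,"lateral",d-al*u, "move for 5mm off mouth (cm)",(-(d-.005*u)*100).round(2))
E
python3 fit.py | sed -n '/====/,$p'
```

```text
==== joint
th,ox,oy,s [2.79726119e+01 2.29083409e-04 1.16224673e-03 4.72925899e-02] [-0.1  0.1  0.9  0.  -1.1  0.   0.6  1.2 -1.   0.   0.1]
tip [0.55627044 0.12047167 0.1437322 ] rel tcp [ 0.04928044 -0.01133833 -0.0759578 ]
mouths [  0.5629   0.1667   0.1066 -11.3977] [-0.6 -0.1 -0.8  0.6  0.1  0.  -0.3  0.6  0.   0.6 -0.2  0.5 -0.1 -0.1
  0.8  0.2  0.5 -0.3]
[[0.5718, 0.2108, 0.1066], [0.5629, 0.1667, 0.1066], [0.554, 0.1226, 0.1066]]
u [-0.398  0.083  0.914] along 0.032817504329750745 lateral [ 0.01535169 -0.0048484   0.00713158] move for 5mm off mouth (cm) [-0.43  0.25 -3.25]
```

Request:
servo_tool(
  targets=[
    {"dx": -0.2, "dy": 0.1, "dz": -0.5, "spin": 0, "grip": 0},
    {"dx": -0.4, "dy": 0.2, "dz": -1, "spin": 0, "grip": 0},
    {"dx": -0.55, "dy": 0.28, "dz": -1.5, "spin": 0, "grip": 0},
    {"dx": -0.55, "dy": 0.28, "dz": -2, "spin": 0, "grip": 0},
    {"dx": -0.55, "dy": 0.28, "dz": -2.5, "spin": 0, "grip": 0},
    {"dx": -0.55, "dy": 0.28, "dz": -2.9, "spin": 0, "grip": 0},
    {"dx": -0.55, "dy": 0.28, "dz": -2.9, "spin": 0, "grip": 0},
    {"dx": -0.55, "dy": 0.28, "dz": -2.9, "spin": 0, "grip": 0},
    {"dx": -0.55, "dy": 0.28, "dz": -2.9, "spin": 0, "grip": 0},
    {"dx": -0.55, "dy": 0.28, "dz": -2.9, "spin": 0, "grip": 0},
  ],
)

```text
time_s: 9.23
tcp_pos: [0.5016, 0.1358, 0.1908]
eef_rot: [-180.0, -0.0, -11.6]
contact_force: [-0.1, 0.5, -1.0]
gripper_width: 0.0237
```

```bash
python3 look.py w5; python3 - <<'E'
from h import *
im=r.capture("scene"); cv2.imwrite("pics/s3.png",im)
w=cv2.imread("pics/w5.png")
A=cv2.resize(w[105:205,220:300],(480,600),interpolation=2)
B=cv2.resize(im[140:190,240:290],(300,300),interpolation=2)
cv2.imwrite("pics/w5c.png",np.hstack([A,np.vstack([B,B*0])]))
print(r.get_state()["contact_force"])
E
```

```text
[0.50157529 0.13578665 0.19085801] [-1.79979264e+02 -2.49373893e-02 -1.15603552e+01] 9.2833
[ 0.40915708 -0.3035604  -0.78882978]
```

View pics/w5c.png

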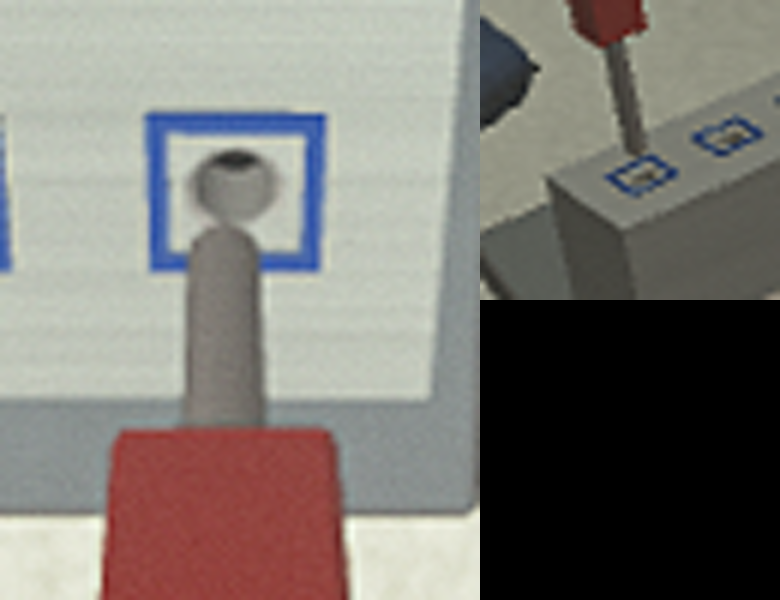

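The tip at crop (224,238) sits just short of jack 3's mouth at (235,187). I'll triangulate the tip-to-mouth difference from these two views so the calibration errors cancel.

```bash
python3 - <<'E'
from h import *
import json
c=json.load(open("w5.json")); cs=r.get_calibration("scene")
W=lambda u,v: (u/6-.5+220, v/6-.5+105); S=lambda u,v: ((u-480)/6-.5+240, v/6-.5+140)
tip=tri([ray(W(224,238),c),ray(S(635,151),cs)]); mo=tri([ray(W(235,188),c),ray(S(641,175),cs)])
a=np.radians(-11.5);t=np.radians(24); x=np.array([np.cos(a),np.sin(a),0]);z=np.array([0,0,1]); y=np.array([-np.sin(a),np.cos(a),0])
u=-np.sin(t)*x+np.cos(t)*z; xb=np.cos(t)*x+np.sin(t)*z
d=tip-mo; print("tip",tip,"mouth",mo,"d",d,"along",d@u,"xb",d@xb,"y",d@y)
# assume tip height with mouth prior (.554,.1226,.1066): lateral from wrist only given along
for al in (.004,.008,.012):
    best=None
    from scipy.optimize import least_squares
    m0=np.array([.554,.1226,.1066]); 
    q=least_squares(lambda q:np.r_[proj(m0+al*u+q[0]*xb+q[1]*y,c)-proj(m0,c)-(np.array(W(224,238))-W(235,188))],[0,0],x_scale=.001).x
    print(al,"wrist xb,y",q, "scene px",proj(m0+al*u+q[0]*xb+q[1]*y,cs)-proj(m0,cs),"obs",np.array(S(635,151))-S(641,175))
E
```

```text
tip [0.54838978 0.125057   0.11785345] mouth [0.55441913 0.12265808 0.10912636] d [-0.00602935  0.00239893  0.00872709] along 0.01057024959400838 xb -0.002284799363220231 y 0.0011487097194962752
0.004 wrist xb,y [-0.00566161  0.00154097] scene px [-0.86435427 -2.26134337] obs [-1. -4.]
0.008 wrist xb,y [-0.00344729  0.00154542] scene px [-0.72772135 -3.31404389] obs [-1. -4.]
0.012 wrist xb,y [-0.00123296  0.00154987] scene px [-0.59028499 -4.37300377] obs [-1. -4.]
```

Request:
servo_tool(
  targets=[
    {"dx": 0.1, "dy": -0.1, "dz": 0.05, "spin": 0, "grip": 0},
    {"dx": 0.18, "dy": -0.17, "dz": 0.09, "spin": 0, "grip": 0},
    {"dx": 0.28, "dy": -0.19, "dz": -0.14, "spin": 0, "grip": 0},
    {"dx": 0.38, "dy": -0.21, "dz": -0.37, "spin": 0, "grip": 0},
    {"dx": 0.48, "dy": -0.23, "dz": -0.6, "spin": 0, "grip": 0},
    {"dx": 0.58, "dy": -0.25, "dz": -0.83, "spin": 0, "grip": 0},
    {"dx": 0.68, "dy": -0.27, "dz": -1.05, "spin": 0, "grip": 0},
    {"dx": 0.76, "dy": -0.29, "dz": -1.23, "spin": 0, "grip": 0},
    {"dx": 0.76, "dy": -0.29, "dz": -1.23, "spin": 0, "grip": 0},
    {"dx": 0.76, "dy": -0.29, "dz": -1.23, "spin": 0, "grip": 0},
  ],
)

```text
time_s: 10.17
tcp_pos: [0.5091, 0.1327, 0.1781]
eef_rot: [180.0, 0.0, -11.6]
contact_force: [1.2, 0.3, -0.6]
gripper_width: 0.0238
```

Request:
servo_tool(
  targets=[
    {"dx": 0.05, "dy": -0.01, "dz": -0.11, "spin": 0, "grip": 0},
    {"dx": 0.1, "dy": -0.02, "dz": -0.22, "spin": 0, "grip": 0},
    {"dx": 0.15, "dy": -0.03, "dz": -0.33, "spin": 0, "grip": 0},
    {"dx": 0.2, "dy": -0.04, "dz": -0.45, "spin": 0, "grip": 0},
    {"dx": 0.25, "dy": -0.05, "dz": -0.57, "spin": 0, "grip": 0},
    {"dx": 0.3, "dy": -0.06, "dz": -0.68, "spin": 0, "grip": 0},
    {"dx": 0.35, "dy": -0.07, "dz": -0.8, "spin": 0, "grip": 0},
    {"dx": 0.35, "dy": -0.07, "dz": -0.8, "spin": 0, "grip": 0},
    {"dx": 0.35, "dy": -0.07, "dz": -0.8, "spin": 0, "grip": 0},
    {"dx": 0.35, "dy": -0.07, "dz": -0.8, "spin": 0, "grip": 0},
  ],
)

```text
time_s: 11.0
tcp_pos: [0.5125, 0.1321, 0.1702]
eef_rot: [180.0, -0.0, -11.6]
contact_force: [1.1, -0.5, -1.7]
gripper_width: 0.024
```

```bash
python3 - <<'E'
from h import *
s=r.get_state();print(s["contact_force"],s["moment"])
a=r.capture("wrist");b=r.capture("scene")
cv2.imwrite("pics/w6c.png",np.hstack([cv2.resize(a[105:205,220:300],(480,600),interpolation=2),np.vstack([cv2.resize(b[140:190,240:290],(300,300),interpolation=2)]*2)]))
E
```

```text
[ 1.11437007 -0.4626004  -1.67067167] [-0.23136399 -0.60451479 -0.01591733]
```

View pics/w6c.png

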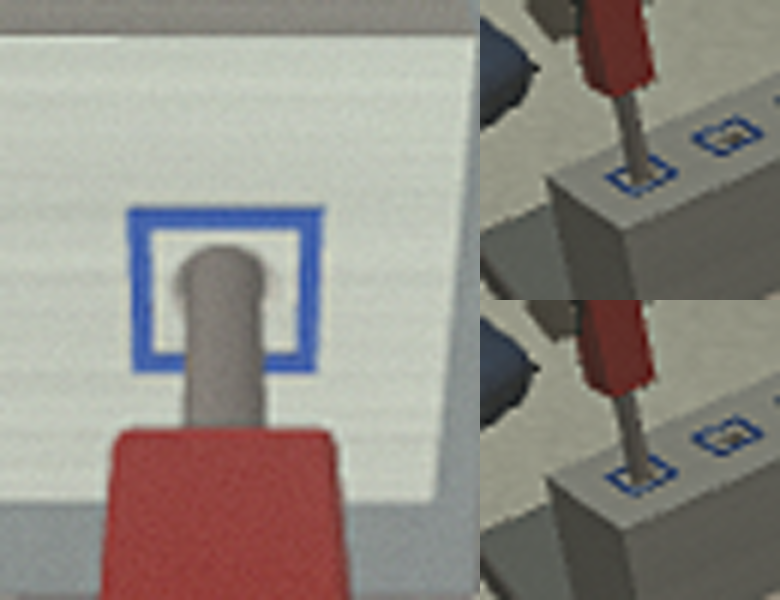

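The shaft is in jack 3's mouth, central in the frame, and the force is near zero. I'll keep going in small steps.

Request:
servo_tool(
  targets=[
    {"dx": 0.04, "dy": -0.01, "dz": -0.09, "spin": 0, "grip": 0},
    {"dx": 0.08, "dy": -0.02, "dz": -0.18, "spin": 0, "grip": 0},
    {"dx": 0.12, "dy": -0.02, "dz": -0.27, "spin": 0, "grip": 0},
    {"dx": 0.16, "dy": -0.03, "dz": -0.37, "spin": 0, "grip": 0},
    {"dx": 0.2, "dy": -0.04, "dz": -0.46, "spin": 0, "grip": 0},
    {"dx": 0.24, "dy": -0.05, "dz": -0.55, "spin": 0, "grip": 0},
    {"dx": 0.24, "dy": -0.05, "dz": -0.55, "spin": 0, "grip": 0},
    {"dx": 0.24, "dy": -0.05, "dz": -0.55, "spin": 0, "grip": 0},
    {"dx": 0.24, "dy": -0.05, "dz": -0.55, "spin": 0, "grip": 0},
    {"dx": 0.24, "dy": -0.05, "dz": -0.55, "spin": 0, "grip": 0},
  ],
)

```text
time_s: 11.93
tcp_pos: [0.5145, 0.1318, 0.1666]
eef_rot: [-180.0, -0.0, -11.5]
contact_force: [-9.3, 0.6, 17.0]
gripper_width: 0.0239
```

Firm axial resistance of 19 N at roughly 15 mm depth, so jack 3 looks blanked. I'll back out along the bore, shift 45 mm to jack 2, and approach its mouth.

Request:
servo_tool(
  targets=[
    {"dx": -0.3, "dy": 0.06, "dz": 0.69, "spin": 0, "grip": 0},
    {"dx": -0.7, "dy": 0.14, "dz": 1.6, "spin": 0, "grip": 0},
    {"dx": -1.1, "dy": 0.22, "dz": 2.51, "spin": 0, "grip": 0},
    {"dx": -1.1, "dy": 0.22, "dz": 2.51, "spin": 0, "grip": 0},
    {"dx": -0.8, "dy": 1.7, "dz": 2.51, "spin": 0, "grip": 0},
    {"dx": -0.5, "dy": 3.2, "dz": 2.51, "spin": 0, "grip": 0},
    {"dx": -0.2, "dy": 4.63, "dz": 2.51, "spin": 0, "grip": 0},
    {"dx": -0.2, "dy": 4.63, "dz": 2.51, "spin": 0, "grip": 0},
    {"dx": -0.2, "dy": 4.63, "dz": 2.51, "spin": 0, "grip": 0},
    {"dx": -0.2, "dy": 4.63, "dz": 2.51, "spin": 0, "grip": 0},
  ],
)

```text
time_s: 12.77
tcp_pos: [0.5126, 0.1783, 0.1892]
eef_rot: [179.9, 0.1, -11.5]
contact_force: [-0.0, 0.3, -1.3]
gripper_width: 0.0242
```

Request:
servo_tool(
  targets=[
    {"dx": 0.1, "dy": -0.02, "dz": -0.23, "spin": 0, "grip": 0},
    {"dx": 0.2, "dy": -0.04, "dz": -0.46, "spin": 0, "grip": 0},
    {"dx": 0.3, "dy": -0.06, "dz": -0.69, "spin": 0, "grip": 0},
    {"dx": 0.4, "dy": -0.08, "dz": -0.91, "spin": 0, "grip": 0},
    {"dx": 0.5, "dy": -0.1, "dz": -1.14, "spin": 0, "grip": 0},
    {"dx": 0.6, "dy": -0.12, "dz": -1.37, "spin": 0, "grip": 0},
    {"dx": 0.7, "dy": -0.14, "dz": -1.6, "spin": 0, "grip": 0},
    {"dx": 0.8, "dy": -0.16, "dz": -1.83, "spin": 0, "grip": 0},
    {"dx": 0.8, "dy": -0.16, "dz": -1.83, "spin": 0, "grip": 0},
    {"dx": 0.8, "dy": -0.16, "dz": -1.83, "spin": 0, "grip": 0},
  ],
)

```text
time_s: 13.6
tcp_pos: [0.5211, 0.1762, 0.1715]
eef_rot: [180.0, -0.0, -11.6]
contact_force: [1.2, -0.9, -0.8]
gripper_width: 0.0236
```

Request:
servo_tool(
  targets=[
    {"dx": 0.05, "dy": -0.01, "dz": -0.12, "spin": 0, "grip": 0},
    {"dx": 0.1, "dy": -0.02, "dz": -0.23, "spin": 0, "grip": 0},
    {"dx": 0.15, "dy": -0.03, "dz": -0.34, "spin": 0, "grip": 0},
    {"dx": 0.2, "dy": -0.04, "dz": -0.46, "spin": 0, "grip": 0},
    {"dx": 0.25, "dy": -0.05, "dz": -0.57, "spin": 0, "grip": 0},
    {"dx": 0.3, "dy": -0.06, "dz": -0.69, "spin": 0, "grip": 0},
    {"dx": 0.35, "dy": -0.07, "dz": -0.8, "spin": 0, "grip": 0},
    {"dx": 0.35, "dy": -0.07, "dz": -0.8, "spin": 0, "grip": 0},
    {"dx": 0.35, "dy": -0.07, "dz": -0.8, "spin": 0, "grip": 0},
    {"dx": 0.35, "dy": -0.07, "dz": -0.8, "spin": 0, "grip": 0},
  ],
)

```text
time_s: 14.43
tcp_pos: [0.524, 0.176, 0.1664]
eef_rot: [-179.9, -0.0, -11.5]
contact_force: [-12.5, 0.8, 23.4]
gripper_width: 0.0238
```

Jack 2 stops at the same depth with 26 N, so it's blanked too. On to jack 1.

Request:
servo_tool(
  targets=[
    {"dx": -0.3, "dy": 0.06, "dz": 0.69, "spin": 0, "grip": 0},
    {"dx": -0.7, "dy": 0.14, "dz": 1.6, "spin": 0, "grip": 0},
    {"dx": -1.2, "dy": 0.24, "dz": 2.74, "spin": 0, "grip": 0},
    {"dx": -1.2, "dy": 0.24, "dz": 2.74, "spin": 0, "grip": 0},
    {"dx": -0.9, "dy": 1.7, "dz": 2.74, "spin": 0, "grip": 0},
    {"dx": -0.6, "dy": 3.2, "dz": 2.74, "spin": 0, "grip": 0},
    {"dx": -0.3, "dy": 4.65, "dz": 2.74, "spin": 0, "grip": 0},
    {"dx": -0.3, "dy": 4.65, "dz": 2.74, "spin": 0, "grip": 0},
    {"dx": -0.3, "dy": 4.65, "dz": 2.74, "spin": 0, "grip": 0},
    {"dx": -0.3, "dy": 4.65, "dz": 2.74, "spin": 0, "grip": 0},
  ],
)

```text
time_s: 15.27
tcp_pos: [0.5211, 0.2225, 0.1902]
eef_rot: [179.9, 0.1, -11.5]
contact_force: [-0.3, -0.1, -2.2]
gripper_width: 0.0239
```

Request:
servo_tool(
  targets=[
    {"dx": 0.1, "dy": -0.02, "dz": -0.23, "spin": 0, "grip": 0},
    {"dx": 0.2, "dy": -0.04, "dz": -0.46, "spin": 0, "grip": 0},
    {"dx": 0.3, "dy": -0.06, "dz": -0.69, "spin": 0, "grip": 0},
    {"dx": 0.4, "dy": -0.08, "dz": -0.91, "spin": 0, "grip": 0},
    {"dx": 0.5, "dy": -0.1, "dz": -1.14, "spin": 0, "grip": 0},
    {"dx": 0.6, "dy": -0.12, "dz": -1.37, "spin": 0, "grip": 0},
    {"dx": 0.7, "dy": -0.14, "dz": -1.6, "spin": 0, "grip": 0},
    {"dx": 0.8, "dy": -0.16, "dz": -1.83, "spin": 0, "grip": 0},
    {"dx": 0.8, "dy": -0.16, "dz": -1.83, "spin": 0, "grip": 0},
    {"dx": 0.8, "dy": -0.16, "dz": -1.83, "spin": 0, "grip": 0},
  ],
)

```text
time_s: 16.1
tcp_pos: [0.5298, 0.2205, 0.1726]
eef_rot: [-180.0, -0.0, -11.6]
contact_force: [1.7, 0.3, -1.1]
gripper_width: 0.0241
```

Request:
servo_tool(
  targets=[
    {"dx": 0.05, "dy": -0.01, "dz": -0.12, "spin": 0, "grip": 0},
    {"dx": 0.1, "dy": -0.02, "dz": -0.23, "spin": 0, "grip": 0},
    {"dx": 0.15, "dy": -0.03, "dz": -0.34, "spin": 0, "grip": 0},
    {"dx": 0.2, "dy": -0.04, "dz": -0.46, "spin": 0, "grip": 0},
    {"dx": 0.25, "dy": -0.05, "dz": -0.57, "spin": 0, "grip": 0},
    {"dx": 0.3, "dy": -0.06, "dz": -0.69, "spin": 0, "grip": 0},
    {"dx": 0.35, "dy": -0.07, "dz": -0.8, "spin": 0, "grip": 0},
    {"dx": 0.4, "dy": -0.08, "dz": -0.91, "spin": 0, "grip": 0},
    {"dx": 0.4, "dy": -0.08, "dz": -0.91, "spin": 0, "grip": 0},
    {"dx": 0.4, "dy": -0.08, "dz": -0.91, "spin": 0, "grip": 0},
  ],
)

```text
time_s: 16.93
tcp_pos: [0.5335, 0.2197, 0.1634]
eef_rot: [-180.0, -0.0, -11.6]
contact_force: [4.1, -0.4, -0.2]
gripper_width: 0.0239
```

Jack 1 lets the probe past the blank depth, with only a 4 N sideways force. This is the live jack, so I'll continue along the bore with a slight +x trim.

Request:
servo_tool(
  targets=[
    {"dx": 0.15, "dy": -0.02, "dz": -0.1, "spin": 0, "grip": 0},
    {"dx": 0.25, "dy": -0.04, "dz": -0.3, "spin": 0, "grip": 0},
    {"dx": 0.34, "dy": -0.06, "dz": -0.5, "spin": 0, "grip": 0},
    {"dx": 0.43, "dy": -0.08, "dz": -0.7, "spin": 0, "grip": 0},
    {"dx": 0.52, "dy": -0.1, "dz": -0.9, "spin": 0, "grip": 0},
    {"dx": 0.61, "dy": -0.11, "dz": -1.1, "spin": 0, "grip": 0},
    {"dx": 0.69, "dy": -0.13, "dz": -1.28, "spin": 0, "grip": 0},
    {"dx": 0.69, "dy": -0.13, "dz": -1.28, "spin": 0, "grip": 0},
    {"dx": 0.69, "dy": -0.13, "dz": -1.28, "spin": 0, "grip": 0},
    {"dx": 0.69, "dy": -0.13, "dz": -1.28, "spin": 0, "grip": 0},
  ],
  squeeze=18,
)

```text
time_s: 17.77
tcp_pos: [0.5401, 0.2182, 0.1506]
eef_rot: [180.0, 0.0, -11.6]
contact_force: [-0.4, -0.6, -1.7]
gripper_width: 0.0238
```

Request:
servo_tool(
  targets=[
    {"dx": 0.1, "dy": -0.02, "dz": -0.23, "spin": 0, "grip": 0},
    {"dx": 0.2, "dy": -0.04, "dz": -0.46, "spin": 0, "grip": 0},
    {"dx": 0.3, "dy": -0.06, "dz": -0.69, "spin": 0, "grip": 0},
    {"dx": 0.4, "dy": -0.08, "dz": -0.91, "spin": 0, "grip": 0},
    {"dx": 0.5, "dy": -0.1, "dz": -1.14, "spin": 0, "grip": 0},
    {"dx": 0.6, "dy": -0.12, "dz": -1.37, "spin": 0, "grip": 0},
    {"dx": 0.7, "dy": -0.14, "dz": -1.6, "spin": 0, "grip": 0},
    {"dx": 0.7, "dy": -0.14, "dz": -1.6, "spin": 0, "grip": 0},
    {"dx": 0.7, "dy": -0.14, "dz": -1.6, "spin": 0, "grip": 0},
    {"dx": 0.7, "dy": -0.14, "dz": -1.6, "spin": 0, "grip": 0},
  ],
)

```text
time_s: 18.6
tcp_pos: [0.5473, 0.217, 0.1348]
eef_rot: [180.0, -0.0, -11.6]
contact_force: [0.2, 1.0, -2.0]
gripper_width: 0.0238
```

Request:
servo_tool(
  targets=[
    {"dx": 0.08, "dy": -0.02, "dz": -0.18, "spin": 0, "grip": 0},
    {"dx": 0.16, "dy": -0.03, "dz": -0.37, "spin": 0, "grip": 0},
    {"dx": 0.24, "dy": -0.05, "dz": -0.55, "spin": 0, "grip": 0},
    {"dx": 0.3, "dy": -0.06, "dz": -0.69, "spin": 0, "grip": 0},
    {"dx": 0.35, "dy": -0.07, "dz": -0.8, "spin": 0, "grip": 0},
    {"dx": 0.4, "dy": -0.08, "dz": -0.91, "spin": 0, "grip": 0},
    {"dx": 0.4, "dy": -0.08, "dz": -0.91, "spin": 0, "grip": 0},
    {"dx": 0.4, "dy": -0.08, "dz": -0.91, "spin": 0, "grip": 0},
    {"dx": 0.4, "dy": -0.08, "dz": -0.91, "spin": 0, "grip": 0},
    {"dx": 0.4, "dy": -0.08, "dz": -0.91, "spin": 0, "grip": 0},
  ],
)

```text
time_s: 19.43
tcp_pos: [0.5507, 0.2163, 0.1279]
eef_rot: [-180.0, -0.0, -11.5]
contact_force: [-11.9, -0.6, 18.6]
gripper_width: 0.0239
```

It stopped at about 60 mm depth with 22 N, which fits the shoulder seating. I'll open and then lift clear.

Request:
servo_tool(
  targets=[
    {"dx": 0, "dy": 0, "dz": 0, "spin": 0, "grip": 0},
    {"dx": 0, "dy": 0, "dz": 0, "spin": 0, "grip": 80},
    {"dx": 0, "dy": 0, "dz": 0, "spin": 0, "grip": 80},
    {"dx": 0, "dy": 0, "dz": 0, "spin": 0, "grip": 80},
    {"dx": 0, "dy": 0, "dz": 0, "spin": 0, "grip": 80},
    {"dx": 0, "dy": 0, "dz": 0, "spin": 0, "grip": 80},
    {"dx": 0, "dy": 0, "dz": 0, "spin": 0, "grip": 80},
    {"dx": 0, "dy": 0, "dz": 0, "spin": 0, "grip": 80},
    {"dx": 0, "dy": 0, "dz": 0, "spin": 0, "grip": 80},
    {"dx": 0, "dy": 0, "dz": 0, "spin": 0, "grip": 80},
  ],
)

```text
time_s: 20.27
tcp_pos: [0.5513, 0.2161, 0.1256]
eef_rot: [180.0, 0.0, -11.6]
contact_force: [0.1, 0.0, 0.7]
gripper_width: 0.0696
```

Request:
servo_tool(
  targets=[
    {"dx": 0, "dy": 0, "dz": 1, "spin": 0, "grip": 80},
    {"dx": 0, "dy": 0, "dz": 2.5, "spin": 0, "grip": 80},
    {"dx": 0, "dy": 0, "dz": 4.5, "spin": 0, "grip": 80},
    {"dx": -0.5, "dy": 0, "dz": 7, "spin": 0, "grip": 80},
    {"dx": -1.5, "dy": 0, "dz": 10, "spin": 0, "grip": 80},
    {"dx": -3, "dy": 0, "dz": 13, "spin": 0, "grip": 80},
    {"dx": -4, "dy": 0, "dz": 15, "spin": 0, "grip": 80},
    {"dx": -4, "dy": 0, "dz": 15, "spin": 0, "grip": 80},
    {"dx": -4, "dy": 0, "dz": 15, "spin": 0, "grip": 80},
    {"dx": -4, "dy": 0, "dz": 15, "spin": 0, "grip": 80},
  ],
)

```text
time_s: 21.1
tcp_pos: [0.511, 0.2162, 0.2758]
eef_rot: [-180.0, 0.0, -11.6]
contact_force: [0.4, -0.1, -1.5]
gripper_width: 0.07
```

```bash
python3 look.py w7; python3 - <<'E'
from h import *
b=r.capture("scene"); a=cv2.imread("pics/w7.png"); cv2.imwrite("pics/s7.png",b)
cv2.imwrite("pics/fin.png",np.hstack([cv2.resize(a[60:230,190:330],(420,510),interpolation=2),cv2.resize(b[110:210,235:310],(380,510),interpolation=2)]))
E
```

```text
[0.51097075 0.21593811 0.27504507] [ 1.79960834e+02  5.17742073e-02 -1.15690096e+01] 21.15
```

View pics/fin.png

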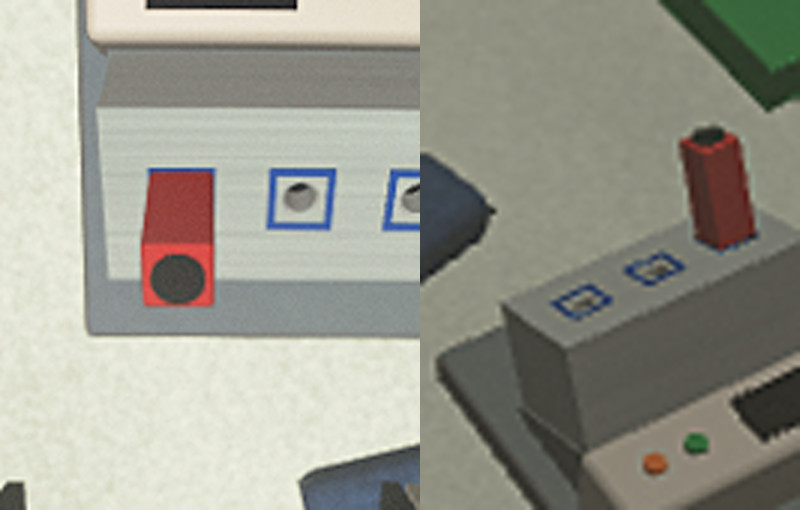

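```bash
python3 -c "
from plant import r
s=r.get_state();print(s['time_s'],s['contact_force'],s['gripper_width']);print(r.close_job())"
```

```text
21.2 [ 0.0086134   0.05051897 -0.25748352] 0.06978000026403525
the job is handed in; nothing more can be done
None
```

The red probe is plugged into jack 1, the jack at the +y end of the row, and I handed the job in at 21.2 s.

- **Grasp and tilt:** The tool could only point straight down. I lifted the probe until its tip was just inside the stand hole and tipped it about 24° in the jaws against the rim. The tilt that I fitted from the pictures afterwards read 27–29°, but the jack bore straightened the probe as it went in.
- **Grip:** A fit from two views suggested the probe may have slid about 8 mm down in the grip.
- **Finding the live jack:** Jacks 3 and 2 both stopped hard at the same depth, with about 19 N and 26 N. Jack 1 let the probe through, and it stopped at about 60 mm with 22 N on the shoulder.
- **Last checks:** After I let go, the wrist and scene pictures showed the handle sitting flush on the block in jack 1. The jaws were open, and the last wrist force reading was about 0.3 N. I did not push again on the handle after release. I only checked the other bench items where they showed in those pictures.

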